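# Reglaze the grinder's work lamp

## Task

The grinder's work lamp stands face up on the bench with its cover glass out. Lay the glass disc down flat in the lamp's nose, fully home on its rubber gasket, then set the retaining ring over the nose and screw it down clockwise until it is hand-snug on the glass: not loose, and not so hard that the glass would crack. Press gently throughout, leave the other things on the bench where they are, and take your hand away at the end.

Things in the scene. Friction and masses are not known exactly. Their poses are not given: they have to be found in the camera images.
- lamp: Grey work lamp fixed to the bench, face up: round magnetic foot, yoke with two black knobs (128 mm across along its y axis, all below 76 mm), finned body 82 mm across up to 80 mm, then a plain aluminium nose 48 mm across with its rim at 112 mm. The nose is the cell for the glass. Origin: centre of the foot's underside, on the bench; z up along the nose's axis.
- nose_rim (a point): Centre of the nose's rim, 112 mm above the lamp's origin. Bore 41.4 mm, rim bevelled. The black rubber gasket that the glass seats on lies 5.6 mm below the rim when new; a used one is squashed flatter, so the seat may lie up to 2.4 mm deeper, which cannot be told beforehand. It gives 1 mm per 50 N.
- thread_entry (a point): One of three entries of the thread outside the nose, at 0, 120, 240 deg about z from the lamp's x axis (this one: 0), 26 mm from the axis, each a gap 40 deg wide between three ribs that reach 54 mm across. A rib begins 20 deg clockwise (from above) of its entry, underside 6.2 mm below the rim, and runs 80 deg clockwise, falling 0.068 mm per degree (3.9 mm per rad), to a stop.
- glass: Loose clear glass disc, 40 mm across, 10 mm thick, edges slightly bevelled, about 35 g, lying flat on the bench. Origin: centre of its underside; z is its axis. Held by the upper half of its edge, its lower half can be put into the nose and let go; pressed home it stands 1.5 to 4.5 mm above the rim.
- ring: Loose steel retaining ring like a jar's screw band, about 160 g, lying face up: 63 mm across (24 grip flats 15 deg apart, one facing along its x axis), 19 mm high, skirt 56 mm inside, face 4 mm thick with a 31 mm opening. Origin: centre of the skirt's lower edge; z up, its axis. Over the nose and down on the glass, that edge is 10.5 to 13.5 mm below the rim. Stays as turned; may be regripped.
- ring_lug (a point): One of three lugs inside the skirt at 0, 120, 240 deg about z from the ring's x axis (this one: 0); 16 deg wide, 1 to 4 mm above the lower edge, reaching in to 50 mm across. A raised bar on the ring's face, 2 mm high, marks each. Lugs go down through the thread's entries, then clockwise under the ribs; they bite 30 to 67 deg after the entry's centre, according to the gasket.
- ring_face (a point): Centre of the ring's face, 19 mm above its origin. Once the thread bites, a hand that holds the ring is drawn down 0.068 mm per degree; that pull is the sign. (The turning moment is slight and fades when turning stops.) Snug is 3 to 8 deg past the bite, 10 to 25 N on the glass; 13 deg past it or more may crack the glass (40 N).
- stone: Bystander: two-layer sharpening stone, 200 x 52 x 25 mm, lying flat. Origin: centre of the underside.
- screwdriver: Bystander: black-handled screwdriver, 190 mm, lying. Origin: under its middle, x along it.
- wrench: Bystander: steel spanner, 160 mm, lying. Origin: under its middle, x along it.
- oil: Bystander: small grey oil bottle with a white cap, 44 mm across, 115 mm tall. Origin: centre of the underside.
- bearing: Bystander: ball bearing, 35 mm across, 11 mm high, smaller than the ring. Origin: centre of the underside.
- pulley: Bystander: aluminium belt pulley, 60 mm across, 30 mm high, solid with a hub. Origin: centre of the underside.
- hexkey: Bystander: dark L-shaped hex key, 90 x 24 mm, 6 mm thick, lying. Origin: middle of the long arm, on the bench.
Mind the look-alikes: they are no part of the job. Leave any brown or green look-alike of the glass alone.

How it is judged:
By the outcome, as a careful person would: the job done as asked, in the order asked, and still so for the second after the job is handed in, with the robot touching nothing.
It also fails if it takes over 67 s, if anything falls off the work surface, if the arm or the gripper's body presses on something with over 40 N, if the wrist force passes 120 N, or if a joint passes its speed limit or range.

## Robot

A 6-joint arm with a two-finger parallel gripper is mounted at the origin on the work surface. World frame = base frame: x ahead of the robot, y to its left, z up, the work surface at z = 0. Lengths are in mm, angles in rad, forces in N, time in s.
With the tool pointing down it reaches from about 325 to 875 mm from the base axis. Payload 4.4 kg.
Tool frame: the origin (TCP) lies on the centre line of the jaws, within the pads' length; the fingertips stand ahead of it and the grasp point (between the pads) lies 6 mm ahead of it (ctrl.tcp_to_tips is the z of the fingertips in the tool frame, in mm); z points along the fingers, y is the direction in which the jaws open and shut (so a half turn about z gives the same grasp; the last joint's range is limited). The gripper opens to 85 mm and grips with 20 to 120 N. Pads are 22 mm wide; open, the fingers measure 114 mm over their backs; the gripper's body (76 mm by 85 mm) begins 54 mm behind the grasp point. The pads swing forward as they close: fully open they stand 13 mm farther back than shut.
Start: joints at [-1.472, 0.207, 1.542, -0, 1.393, -0.15], TCP at [141.576, -557.3, 256.282] pointing down, gripper open.
Joint ranges: [-2.73, 2.73], [-0.86, 2.22], [0.23, 2.46], [-1.11, 4.25], [0.08, 2.63], [-2.82, 2.82]. Speed limits (rad/s): [2.79, 2.79, 3.14, 3.14, 3.14, 3.14].

## Interface

Orientations are given as a 3x3 rotation matrix whose columns are the frame's x, y, z axes.
In Python, from plant import ctrl, sensors, optics gives the robot as it stands. Calls block until the motion is done:
- ctrl.move_ptp(position, orientation): joint-space move of the TCP to a pose.
- ctrl.move_l(position, rot=None, vel=150, threshold=None): straight line of the TCP; rot=None keeps the orientation; vel is the mean speed in mm/s. With threshold (N) it stops when the force on the tool has changed by that much, and returns True; else False.
- ctrl.set_joints(angles): joint-space move.
- ctrl.gripper_to(opening, force=None): finger opening in mm; force is the grip in N (None keeps the last); returns when the fingers have stopped.
- ctrl.hold(seconds).
- ctrl.solve_ik(position, orientation): joint angles nearest the present ones, or None.
- sensors.read_state(): the state.
- optics.grab_frame(name): name is "scene" or "top" or "wrist"; returns (picture, depth): 400x640x3 uint8, red, green, blue; 400x640 float32, mm along the optical axis (not along the pixel's ray), 0 where there is no reading.
- optics.camera_params(name): a dict with "mtx" (3x3 intrinsics, pixels), "R" (3x3) and "t" (3): a world point X has camera coordinates R X + t; the wrist camera has in their place "T_tool_cam" (4x4, takes a point from camera to tool coordinates, whose origin is the TCP and whose axes are the flange's). Camera axes: x right, y down, z forward; pixel columns grow to the right and rows downward; lengths in mm; the calibration is good to about 2 mm. A picture is of the moment at which its call begins: read the wrist's pose just before it. camera_params takes no time and is no camera call.
A pose or a line that the arm cannot do raises ctrl.MotionError and nothing moves.
- ctrl.finish_job(): hands the job in, once; it reports no verdict.
The state is a dict: "t": time; "q": joint angles; "qvel": joint speeds; "tau": joint torques, N m; "eef_pos": TCP position; "eef_rot": TCP orientation; "force": force on the tool from outside, world axes, zero at the start; "wrist_torque": the same for the moment, N m; "grip_width": finger opening in mm.
Only numpy, scipy, OpenCV 4.12 (cv2) and the standard library are available. Lean on these libraries where they do the work, as an engineer would, in place of code of your own. Each camera call takes 0.05 s, during which the arm holds its last target.

## Working session

There is one attempt and no reset: what is moved stays moved. The work goes in short steps, each a Python script; the robot and the scene stay as the last script left them, time stands still between calls to the robot, and variables do not carry over. Pictures are saved under pics/ and viewed, and the job is handed in when it is done.

```bash
ls; mkdir -p pics
python3 - <<'E'
from plant import ctrl,sensors,optics
import numpy as np,cv2
s=sensors.read_state();print(s);print(ctrl.tcp_to_tips)
for n in("scene","top"):
    p,d=optics.grab_frame(n);cv2.imwrite(f"pics/{n}0.png",p[:,:,::-1]);np.save(f"{n}0.npy",d)
    print(n,optics.camera_params(n))
print(optics.camera_params("wrist"))
E
```

```text
pics
{'t': 0.0, 'q': array([-1.47250541e+00,  2.07437886e-01,  1.54297573e+00, -7.52012439e-06,
        1.39351310e+00, -1.50514597e-01]), 'qvel': array([ 0.00111877, -0.00083359, -0.0009304 , -0.00061562,  0.00024429,
       -0.0007471 ]), 'tau': array([ 4.86366855e-05, -3.83033645e+01, -2.91596657e+01, -2.60571132e-04,
        1.05276878e-02, -1.74835932e-06]), 'eef_pos': array([ 141.49967668, -556.58151604,  255.10522378]), 'eef_rot': array([[ 9.69206964e-01,  2.46247447e-01, -2.36414844e-04],
       [ 2.46247322e-01, -9.69204243e-01,  2.32207450e-03],
       [ 3.42670647e-04, -2.30878730e-03, -9.99997276e-01]]), 'force': array([ 0.04612738, -0.05473239,  0.59291825]), 'wrist_torque': array([0.03688312, 0.03548372, 0.029192  ]), 'grip_width': 85.36928151235692}
25.0
scene {'mtx': array([[408.63178734,   0.        , 321.95895979],
       [  0.        , 408.63178734, 200.16075198],
       [  0.        ,   0.        ,   1.        ]]), 'R': array([[-0.01827838,  0.99973098, -0.01427842],
       [ 0.80015652,  0.00606356, -0.5997606 ],
       [-0.59951267, -0.02238763, -0.80005209]]), 
[... 254 characters left out ...]
.99969458, -0.014447  ],
       [-0.99812072,  0.02085187, -0.05762144],
       [ 0.05790509,  0.0132645 , -0.99823397]]), 't': array([  15.70397488,  549.87533358, 1193.99797296])}
{'mtx': array([[277.06116954,   0.        , 316.30914233],
       [  0.        , 277.06116954, 198.67048463],
       [  0.        ,   0.        ,   1.        ]]), 'T_tool_cam': array([[ 8.93489312e-05, -9.50881450e-01, -3.09555263e-01,
         7.92641739e+01],
       [ 9.99999910e-01,  2.13638726e-04, -3.67611835e-04,
        -1.30304313e+00],
       [ 4.15688266e-04, -3.09555202e-01,  9.50881383e-01,
        -1.17791581e+02],
       [ 0.00000000e+00,  0.00000000e+00,  0.00000000e+00,
         1.00000000e+00]])}
```

View pics/scene0.png

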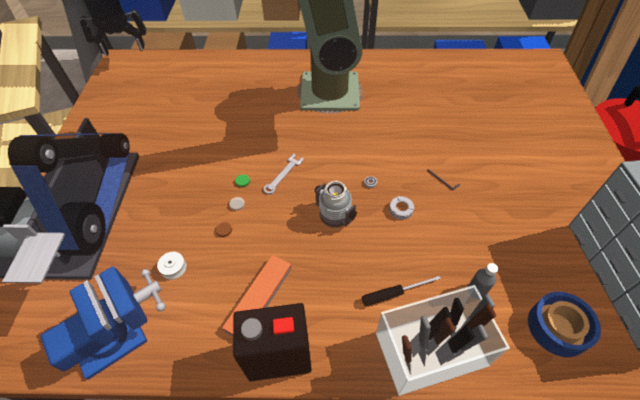

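View pics/top0.png

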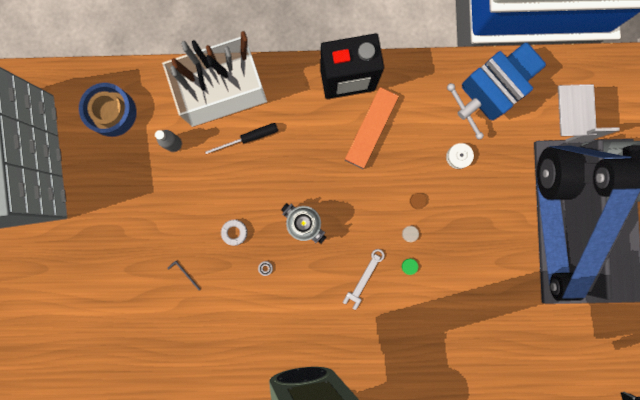

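The top view shows the lamp at (303,222), the ring at (233,232), the clear glass at (411,234) next to its green and brown look-alikes, and the bearing at (265,268). Next I'll measure positions and enlarge the crops.

```bash
cat > h.py <<'E'
from plant import ctrl,sensors,optics
import numpy as np,cv2
def pix2plane(u,v,z,mtx,Rcw,C):
    # Rcw: cam->world, C cam centre
    r=Rcw@np.linalg.solve(mtx,np.array([u,v,1.]))
    return C+r*(z-C[2])/r[2]
def cam(n):
    p=optics.camera_params(n);R=p["R"];return p["mtx"],R.T,-R.T@p["t"]
def wcam(pos,rot):
    p=optics.camera_params("wrist");T=p["T_tool_cam"]
    return p["mtx"],rot@T[:3,:3],rot@T[:3,3]+pos
def Rd(yaw): # tool x at yaw, pointing down
    c,s=np.cos(yaw),np.sin(yaw);return np.array([[c,s,0],[s,-c,0],[0,0,-1.]])
E
python3 - <<'E'
from h import *
c=cam("top")
for n,u,v,z in(("glass",411,234,10),("ring",233.5,232.5,19),("lamp",303,222,112),("bearing",265,268,11)):
    print(n,pix2plane(u,v,z,*c).round(1))
p=cv2.imread("pics/top0.png")
a=cv2.resize(p[190:270,200:330],None,fx=6,fy=6,interpolation=cv2.INTER_CUBIC)
cv2.imwrite("pics/topcrop.png",a)
d=np.load("top0.npy");print(d[215:240:4,404:420:3].round(0));print(d[222,285:320:2])
E
```

```text
glass [ 474.1 -245.2   10. ]
ring [486.5 191.8  19. ]
lamp [506.6  17.8 112. ]
bearing [397.7 116.3  11. ]
[[1224. 1222. 1221. 1222. 1222. 1220.]
 [1220. 1218. 1222. 1223. 1221. 1219.]
 [1219. 1219. 1219. 1222. 1217. 1217.]
 [1216. 1209. 1209. 1209. 1215. 1217.]
 [1209. 1209. 1206. 1206. 1212. 1219.]
 [1209. 1209. 1211. 1210. 1211. 1218.]
 [1215. 1204. 1206. 1207. 1206. 1217.]]
[1227.4354 1149.7366 1148.6913 1139.1079 1114.1475 1120.8694 1124.5042
 1127.3964 1138.1472 1133.5278 1129.8538 1132.7177 1129.8706 1116.2795
 1111.0828 1140.4141 1145.2817 1148.4197]
```

View pics/topcrop.png

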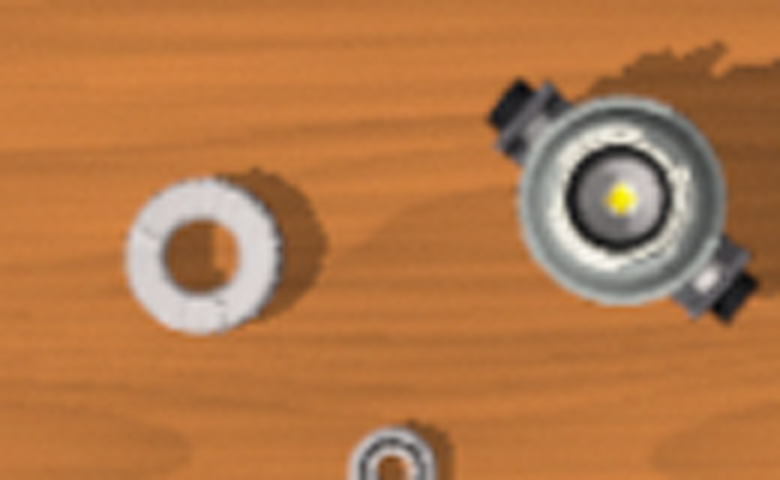

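Run:
```python
from h import *
ctrl.move_ptp([506,17,222],Rd(0))
ctrl.hold(0.2)
def snap(n):
    s=sensors.read_state();p,d=optics.grab_frame("wrist")
    cv2.imwrite(f"pics/{n}.png",p[:,:,::-1]);np.savez(n+".npz",p=p,d=d,pos=s["eef_pos"],rot=s["eef_rot"]);print(n,s["t"],s["eef_pos"],s["force"])
snap("wlamp")
ctrl.move_ptp([474,-245,120],Rd(0));ctrl.hold(0.2)
snap("wglass")
```

```text
wlamp 2.7167 [506.09792297  16.39067256 222.02262711] [ 0.1658517  -0.27843748  0.10792712]
wglass 4.0583 [ 474.85230436 -244.01002174  120.71620875] [ 0.60099682 -0.56137615 -0.06032107]
```

View pics/wlamp.png

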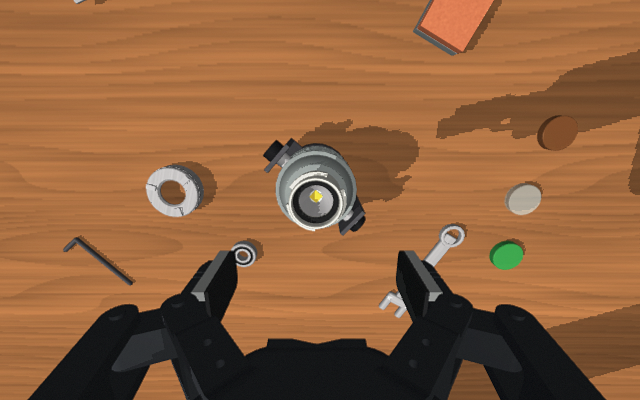

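View pics/wglass.png

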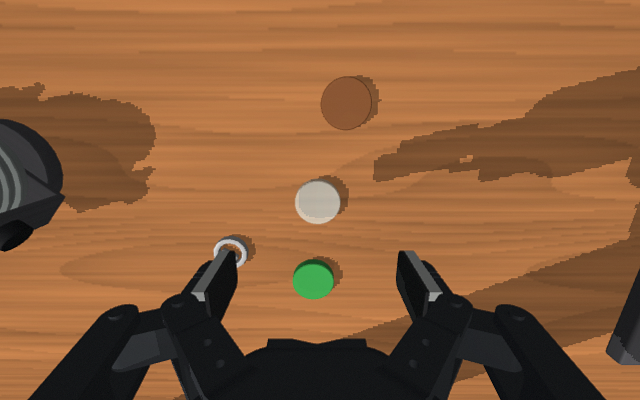

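The wrist view over the lamp shows the nose near (317,201), with the ring at (174,190) also in frame. The second view shows the glass at (318,202), with green at (313,281) and brown at (346,103). Now to zoom in for precise fits.

Run:
```python
from h import *
a=cv2.imread("pics/wlamp.png");b=cv2.imread("pics/wglass.png")
cv2.imwrite("pics/zl.png",cv2.resize(a[140:240,260:380],None,fx=6.5,fy=6,interpolation=cv2.INTER_CUBIC)[:600])
cv2.imwrite("pics/zr.png",cv2.resize(a[155:225,135:215],None,fx=8,fy=8,interpolation=cv2.INTER_CUBIC))
# glass: segment
hsv=cv2.cvtColor(b,cv2.COLOR_BGR2HSV)
m=((hsv[...,1]<70)&(hsv[...,2]>120)).astype(np.uint8)
m[:, :280]=0;m[:,360:]=0;m[:165]=0;m[240:]=0
cs,_=cv2.findContours(m,cv2.RETR_EXTERNAL,cv2.CHAIN_APPROX_NONE)
c=max(cs,key=cv2.contourArea);print(cv2.boundingRect(c),cv2.fitEllipse(c))
cv2.imwrite("pics/zg.png",cv2.resize(b[170:235,285:355],None,fx=8,fy=8,interpolation=cv2.INTER_CUBIC))
```

```text
(295, 181, 45, 43) ((317.1961975097656, 201.7596435546875), (42.30428695678711, 44.443687438964844), 97.5217514038086)
```

View pics/zl.png

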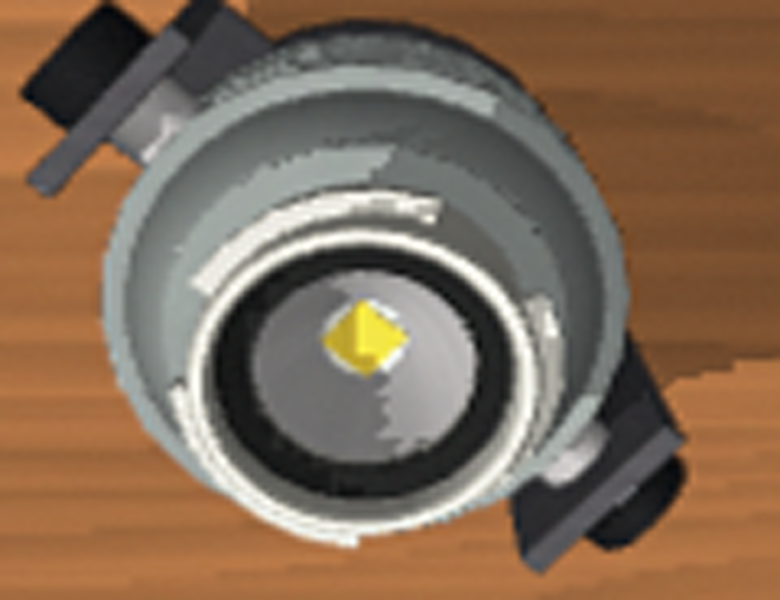

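View pics/zr.png

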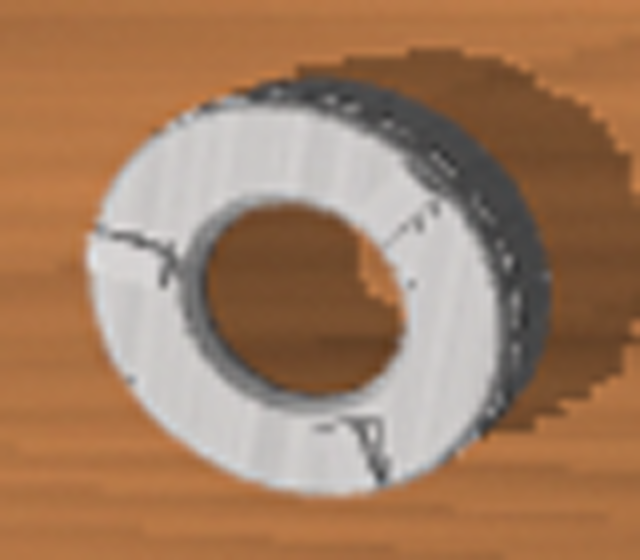

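View pics/zg.png

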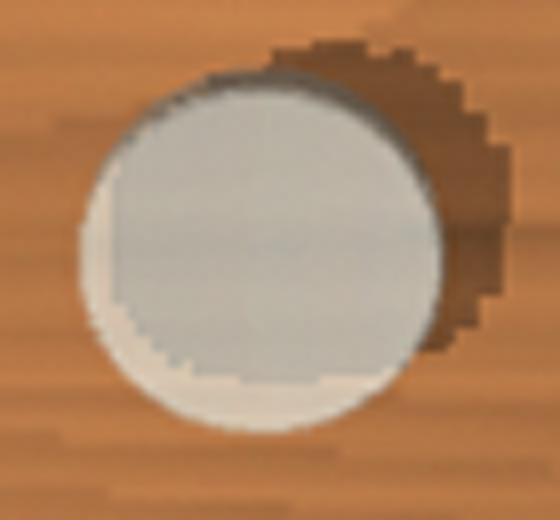

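```bash
cat >> h.py <<'E'
from scipy.optimize import least_squares
def proj(X,c):
    m,R,C=c;Y=(np.atleast_2d(X)-C)@R;u=Y@m.T;return u[:,:2]/u[:,2:]
def circ(x,y,z,r,a0=0,a1=360,n=120):
    a=np.radians(np.linspace(a0,a1,n));return np.c_[x+r*np.cos(a),y+r*np.sin(a),np.full(n,z)]
def fitcirc(gray,c,x,y,z,r,sign,w=4,arcs=((0,360),),debug=0):
    """sign +1: brighter outside. returns centre"""
    g=cv2.GaussianBlur(gray.astype(np.float32),(0,0),0.7)
    for it in range(4):
        P=[];N=[]
        for a0,a1 in arcs:
            A=circ(x,y,z,r,a0,a1);B=circ(x,y,z,r+1,a0,a1)
            P.append(proj(A,c));N.append(proj(B,c)-P[-1])
        P=np.vstack(P);N=np.vstack(N);s=np.linalg.norm(N,axis=1);N/=s[:,None]
        t=np.arange(-w,w+.01,.2)
        S=P[:,None]+t[None,:,None]*N[:,None]
        v=cv2.remap(g,S[...,0].astype(np.float32),S[...,1].astype(np.float32),cv2.INTER_LINEAR)
        G=sign*np.gradient(v,axis=1);k=G.argmax(1);ok=G.max(1)>0.5*np.median(G.max(1))
        off=t[k]/s
        a=np.radians(np.hstack([np.linspace(a0,a1,120) for a0,a1 in arcs]))
        f=lambda p:(off-p[0]*np.cos(a)-p[1]*np.sin(a)-p[2])[ok]
        q=least_squares(f,[0,0,0],loss="soft_l1",f_scale=.4).x
        x+=q[0];y+=q[1]
    return x,y,q[2],np.median(np.abs(f(q))),ok.sum()
def load(n):
    z=np.load(n+".npz");return z["p"],z["d"],wcam(z["pos"],z["rot"]),z["pos"],z["rot"]
def snap(n):
    s=sensors.read_state();p,d=optics.grab_frame("wrist")
    cv2.imwrite(f"pics/{n}.png",p[:,:,::-1]);np.savez(n+".npz",p=p,d=d,pos=s["eef_pos"],rot=s["eef_rot"]);print(n,round(s["t"],2),s["eef_pos"].round(2),s["force"].round(1),s["grip_width"].round(1))
def overlay(n,out,curves,box,f=6):
    p,d,c,_,_=load(n);x0,y0,x1,y1=box
    im=cv2.resize(p[y0:y1,x0:x1,::-1],None,fx=f,fy=f,interpolation=cv2.INTER_CUBIC)
    for X,col in curves:
        u=(proj(X,c)-[x0,y0]+.5)*f-.5
        cv2.polylines(im,[np.round(u).astype(int)],False,col,1)
    cv2.imwrite(out,im)
E
python3 - <<'E'
from h import *
p,d,c,pos,rot=load("wlamp")
g=cv2.cvtColor(p,cv2.COLOR_RGB2GRAY);s=cv2.cvtColor(p,cv2.COLOR_RGB2HSV)
r=fitcirc(g,c,506,17,112,24,-1);print("rim outer",r)
print("bore",fitcirc(g,c,506,17,112,20.9,1))
print("body",fitcirc(g,c,506,17,80,41,-1))
x,y=r[:2]
B=(0,0,255);Gn=(0,255,0);Y=(255,0,0)
psi=-38.5
cur=[(circ(x,y,112,24),B),(circ(x,y,112,20.7),Gn),(circ(x,y,80,41),Y)]
for k in range(3):
    e=psi+120*k
    A=circ(x,y,0,27,e-20,e-100);A[:,2]=105.8-0.068*np.linspace(0,80,120);cur.append((A,(255,0,255)))
overlay("wlamp","pics/ol.png",cur,(260,140,380,240))
p,d,c,pos,rot=load("wglass");g=cv2.cvtColor(p,cv2.COLOR_RGB2GRAY);h=cv2.cvtColor(p,cv2.COLOR_RGB2HSV)[...,1]
r=fitcirc(255-h,c,474,-245,10,20,-1);print("glass sat",r,pos)
print(fitcirc(g,c,474,-245,10,20,-1))
overlay("wglass","pics/og.png",[(circ(r[0],r[1],10,20),B),(circ(r[0],r[1],0,20),Gn)],(285,170,355,235),8)
E
```

```text
rim outer (np.float64(505.4369618655651), np.float64(19.272659802651813), np.float64(-0.04756626148943146), np.float64(0.40998978697496624), np.int64(120))
bore (np.float64(506.0502721789825), np.float64(18.956637278646575), np.float64(0.19096751423194672), np.float64(0.197714866774242), np.int64(120))
body (np.float64(508.19738073585813), np.float64(18.403984538995452), np.float64(-1.4203726510519277), np.float64(0.28204254947487606), np.int64(114))
glass sat (np.float64(476.7516005839191), np.float64(-243.58435337767045), np.float64(0.40502531388038177), np.float64(0.3219015923580885), np.int64(120)) [ 474.85230436 -244.01002174  120.71620875]
(np.float64(475.86010664848055), np.float64(-243.38606821005038), np.float64(-0.36673495408893), np.float64(0.16037374076789057), np.int64(120))
```

View pics/ol.png

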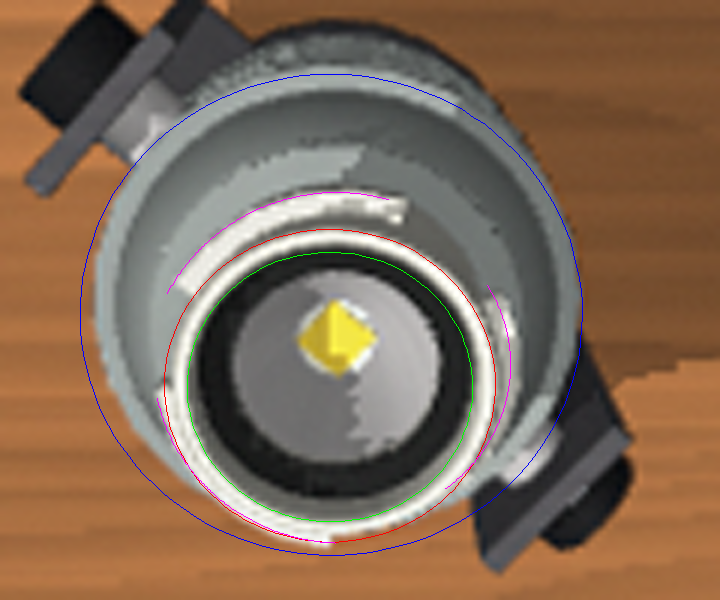

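View pics/og.png

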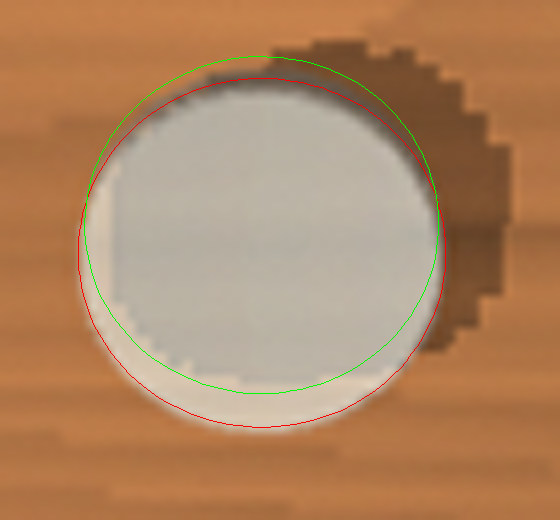

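The overlay puts the nose at about (505.8, 19.1) with lamp yaw near -40°. The glass is at about (476.0, -243.5). Next I'll touch the bench lightly to find where the tips are, then grasp the glass.

```bash
cat >> h.py <<'E'
def st():
    s=sensors.read_state();print(round(s["t"],2),"pos",s["eef_pos"].round(2),"F",s["force"].round(1),"M",s["wrist_torque"].round(2),"w",round(s["grip_width"],1));return s
def fine(target,R,vel=100,n=1):
    """closed loop: correct steady error"""
    target=np.array(target,float);cmd=target.copy()
    ctrl.move_l(cmd,R,vel=vel);
    for i in range(n):
        ctrl.hold(.15);e=target-sensors.read_state()["eef_pos"];cmd=cmd+e;ctrl.move_l(cmd,R,vel=30)
    return cmd
E
python3 - <<'E'
from h import *
R=Rd(0)
ctrl.gripper_to(55,25)
cmd=fine([476,-243.5,45],R,n=2);st()
hit=ctrl.move_l([cmd[0],cmd[1],14],R,vel=25,threshold=5);s=st();print(hit)
zc=s["eef_pos"][2]
ctrl.move_l([cmd[0],cmd[1],zc+8+cmd[2]-45],R,vel=30);ctrl.hold(.1);st()
snap("pg")
E
```

```text
6.22 pos [ 476.12 -243.61   45.03] F [-0.6  0.6  0.6] M [ 0.03 -0.01 -0.02] w 55.1
7.12 pos [ 475.84 -243.4    21.09] F [-0.8  1.   5.1] M [-0.02  0.13 -0.06] w 55.2
True
7.66 pos [ 475.83 -243.37   28.87] F [ 1.1 -0.4  0.4] M [0.04 0.01 0.03] w 54.8Traceback (most recent call last):
  File "<stdin>", line 8, in <module>
  File "h.py", line 42, in snap
    cv2.imwrite(f"pics/{n}.png",p[:,:,::-1]);np.savez(n+".npz",p=p,d=d,pos=s["eef_pos"],rot=s["eef_rot"]);print(n,round(s["t"],2),s["eef_pos"].round(2),s["force"].round(1),s["grip_width"].round(1))
                                                                                                                                                                            ^^^^^^^^^^^^^^^^^^^^^
AttributeError: 'float' object has no attribute 'round'
```

View pics/pg.png

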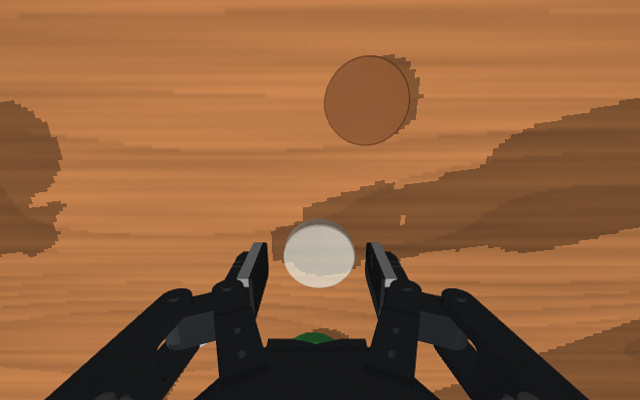

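Contact gave a tip offset of 21.1 mm at 55 mm opening, which fits the swing model. The glass at (319,256) sits centred between the pads, so I'll grip it.

```bash
sed -i 's/s\["grip_width"\].round(1)/round(float(s["grip_width"]),1)/' h.py
python3 - <<'E'
from h import *
ctrl.gripper_to(36,25);s=st()
p=s["eef_pos"]
ctrl.move_l([p[0],p[1],p[2]+125],Rd(0),vel=150);ctrl.hold(.15);st();snap("held")
E
```

```text
8.0 pos [ 475.99 -243.51   29.13] F [-1.1  0.2  2.7] M [ 0.02  0.11 -0.01] w 37.9
9.13 pos [ 475.16 -242.9   152.66] F [-0.3  0.  -0.7] M [-0.03  0.01  0.01] w 38.3
held 9.13 [ 475.16 -242.9   152.66] [-0.3  0.  -0.7] 38.3
```

View pics/held.png

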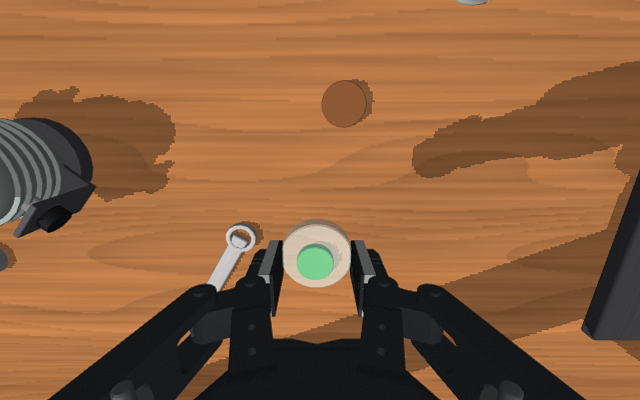

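The glass is held, with its centre at (317,252). I'll measure it in the tool frame to cancel the camera bias.

Run:
```python
from h import *
p,d,c,pos,rot=load("held");g=cv2.cvtColor(p,cv2.COLOR_RGB2GRAY)
print(np.degrees(np.arccos(-rot[2,2])))
z=pos[2]-19.1
for arcs in (((120,240),),((130,230),(-50,50)),((140,220),(-40,40))):
  r=fitcirc(g,c,pos[0],pos[1],z,20,-1,arcs=arcs);print(r,r[0]-pos[0],r[1]-pos[1])
overlay("held","pics/oh.png",[(circ(r[0],r[1],z,20),(0,0,255))],(270,210,370,300),7)
p,d,c,pos,rot=load("pg") if False else load("wglass")
```

```text
0.16903290089669729
(np.float64(475.9452114605085), np.float64(-241.37573061577348), np.float64(0.19149770360877774), np.float64(0.09378797348079282), np.int64(120)) 0.781940795643834 1.5253178964925382
(np.float64(475.291185528353), np.float64(-241.14068182464956), np.float64(-0.4072560589228763), np.float64(0.15649951526553646), np.int64(240)) 0.1279148634883427 1.7603666876164539
(np.float64(475.3233457080729), np.float64(-241.09948858950207), np.float64(-0.3816597657633236), np.float64(0.20334603122730127), np.int64(240)) 0.16007504320822363 1.8015599227639427
```

View pics/oh.png

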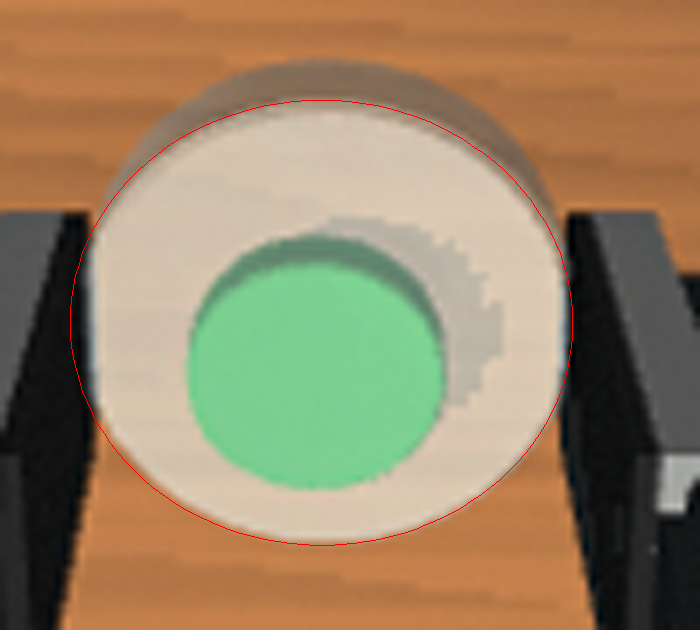

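```bash
python3 - <<'E'
from h import *
R=Rd(0)
ctrl.move_ptp([505.8,17.7,160],R)
cmd=fine([505.8,17.7,149],R,vel=60,n=2);ctrl.hold(.1);st();snap("hov");print(cmd);np.save("cmd.npy",cmd)
E
python3 -c "
import cv2;a=cv2.imread('pics/hov.png');cv2.imwrite('pics/zhov.png',cv2.resize(a[190:310,240:400],None,fx=5,fy=5,interpolation=2))"
```

```text
11.44 pos [505.72  17.64 148.86] F [-0.2 -0.9  0.2] M [-0.   -0.03 -0.02] w 38.1
hov 11.44 [505.72  17.64 148.86] [-0.2 -0.9  0.2] 38.1
[505.74761243  17.63477248 148.88125545]
```

View pics/zhov.png

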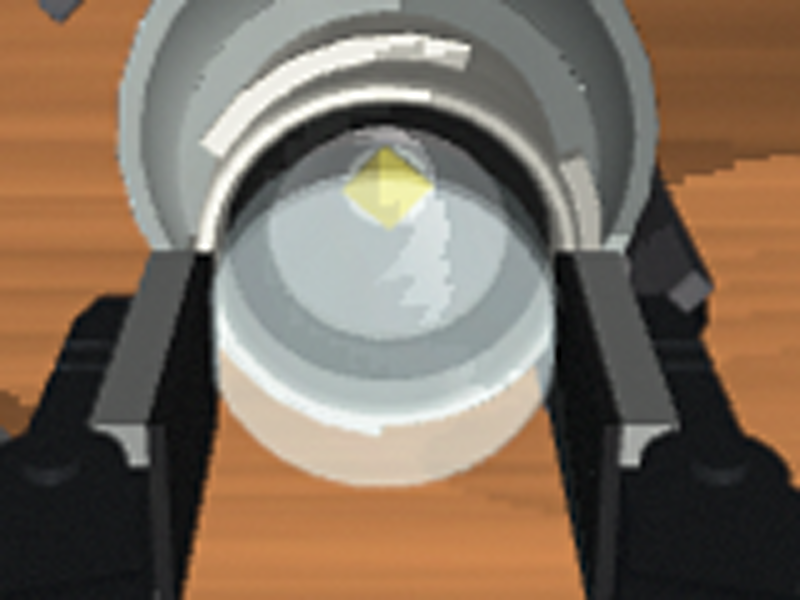

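Run:
```python
from h import *
p,d,c,pos,rot=load("hov");g=cv2.cvtColor(p,cv2.COLOR_RGB2GRAY)
for r in (20.9,):
  q=fitcirc(g,c,506,19,112,r,1,arcs=((-65,65),),w=3);print(q)
q2=fitcirc(g,c,506,19,112,24,-1,arcs=((-65,-10),(30,65)),w=3);print(q2)
zt=pos[2]-19.1
h=fitcirc(g,c,pos[0],pos[1]+1.4,zt,20,-1,arcs=((150,210),),w=3);print(h, h[0]-pos[0],h[1]-pos[1])
cur=[(circ(q[0],q[1],112,20.9),(0,255,0)),(circ(q[0],q[1],112,24),(255,0,0)),(circ(pos[0]+.15,pos[1]+1.4,zt,20),(0,0,255)),(circ(pos[0]+.15,pos[1]+1.4,zt-10,20),(0,255,255))]
overlay("hov","pics/ohov.png",cur,(240,190,400,310),5)
```

```text
(np.float64(506.25397857355654), np.float64(18.518458958803773), np.float64(0.322255068882687), np.float64(0.112469986251888), np.int64(120))
(np.float64(505.9618017719601), np.float64(18.52730172127888), np.float64(-0.690133435420269), np.float64(0.07304787841409843), np.int64(240))
(np.float64(507.8019042649815), np.float64(18.99877613662826), np.float64(1.365561917198369), np.float64(0.12573194256885845), np.int64(120)) 2.0868905322409432 1.3548984526337975
```

View pics/ohov.png

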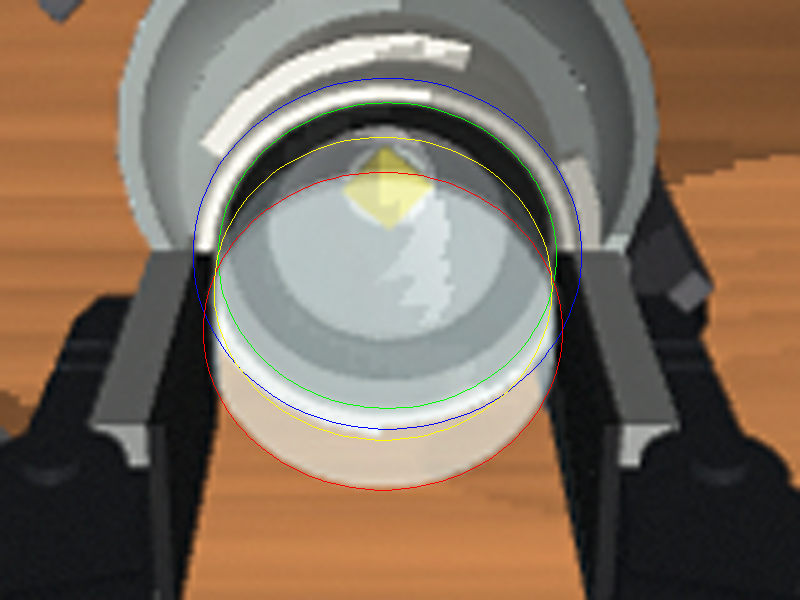

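Run:
```python
from h import *
R=Rd(0)
cmd=fine([505.9,17.15,144.5],R,vel=30,n=1);st()
hit=ctrl.move_l([cmd[0],cmd[1],cmd[2]-7.5],R,vel=15,threshold=4);print(hit);ctrl.hold(.1);s=st()
print("glass bottom below rim",112-(s["eef_pos"][2]-29.1))
```

```text
12.19 pos [505.94  17.15 144.6 ] F [ 0.8 -0.2 -0.2] M [-0.03  0.   -0.01] w 38.3
False
12.94 pos [505.98  17.15 137.12] F [-0.3 -1.  -0.2] M [ 0.04 -0.04  0.05] w 38.1
glass bottom below rim 3.9766999761521333
```

It went in 4 mm with no contact. Now I'll release it and press it home with shut fingers.

```bash
python3 - <<'E'
from h import *
R=Rd(0)
ctrl.gripper_to(52)
s=st();p=s["eef_pos"]
ctrl.move_l([505.9,17.15,165],R,vel=100);ctrl.gripper_to(0,25)
cmd=fine([505.9,17.15,148],R,vel=60,n=1);st()
hit=ctrl.move_l([cmd[0],cmd[1],cmd[2]-13],R,vel=20,threshold=8);s=st();print(hit,"top est above rim",s["eef_pos"][2]-25-112)
z=s["eef_pos"][2]
ctrl.hold(.15);s=st()
if hit:
  hit=ctrl.move_l([cmd[0],cmd[1],cmd[2]-16],R,vel=8,threshold=8);s=st()
ctrl.move_l([505.9,17.15,160],R,vel=80)
ctrl.move_l([495,17,222],R,vel=150);ctrl.hold(.1);snap("seated")
E
python3 -c "
import cv2;a=cv2.imread('pics/seated.png');cv2.imwrite('pics/zs.png',cv2.resize(a[130:230,250:380],None,fx=6,fy=6,interpolation=2))"
```

```text
13.23 pos [506.01  17.15 137.18] F [0.1 0.3 0.4] M [ 0.04  0.01 -0.02] w 52.2
15.04 pos [505.85  17.16 148.08] F [0.2 0.7 0.2] M [-0.05 -0.01 -0.02] w 0.0
15.51 pos [505.85  17.15 140.38] F [-1.9 -0.   5.8] M [ 0.07  0.18 -0.05] w 0.2
True top est above rim 3.3778941914180507
15.66 pos [505.85  17.14 140.37] F [-1.7 -0.1  6.3] M [0.01 0.21 0.03] w -0.1
16.03 pos [505.88  17.18 140.4 ] F [0.6 0.2 5.2] M [-0.02  0.2  -0.02] w 0.1
seated 17.11 [494.04  17.13 220.38] [ 0.4 -0.7 -0.5] -0.1
```

View pics/zs.png

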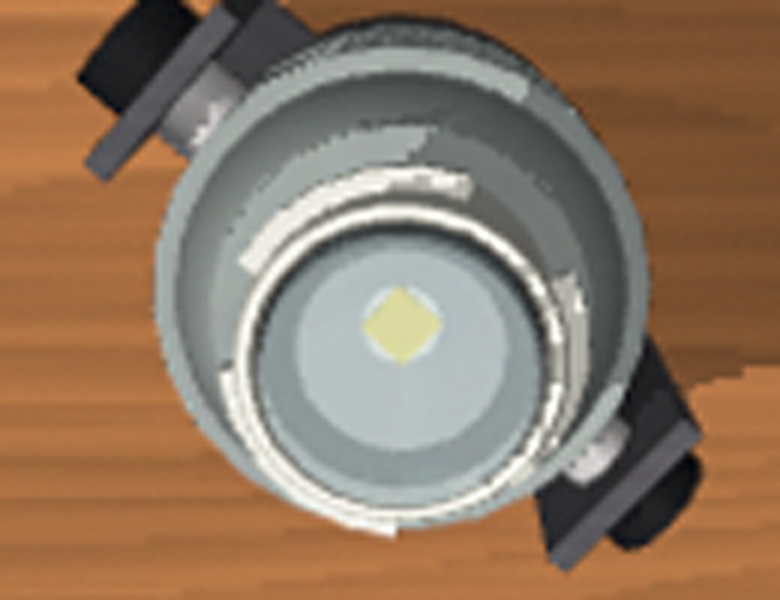

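The glass sits flat in the bore, standing about 3.4 mm above the rim, so I expect the bite near 45°. Next are views of the lamp at yaw 75° (for bias and thread angle) and then the ring.

```bash
python3 - <<'E'
from h import *
R=Rd(np.radians(75))
ctrl.move_ptp([505.9,17.2,205],R);ctrl.hold(.15);snap("lamp75")
ctrl.gripper_to(85)
ctrl.move_ptp([486.5,191.8,125],R);ctrl.hold(.2);snap("ring75")
E
python3 -c "
import cv2;a=cv2.imread('pics/ring75.png');cv2.imwrite('pics/zr75.png',cv2.resize(a[150:250,260:380],None,fx=6,fy=6,interpolation=2))
a=cv2.imread('pics/lamp75.png');cv2.imwrite('pics/zl75.png',cv2.resize(a[150:250,260:380],None,fx=6,fy=6,interpolation=2))"
```

```text
lamp75 18.5 [505.88  17.22 204.95] [ 0.6 -0.2  0.2] -0.0
ring75 20.32 [487.8  190.61 126.07] [ 1.1 -0.6  0.4] 84.8
```

View pics/zr75.png

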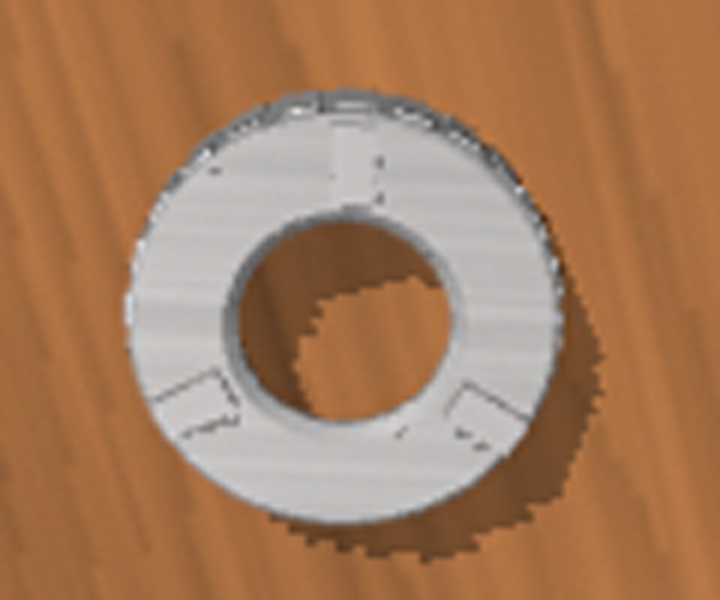

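View pics/zl75.png

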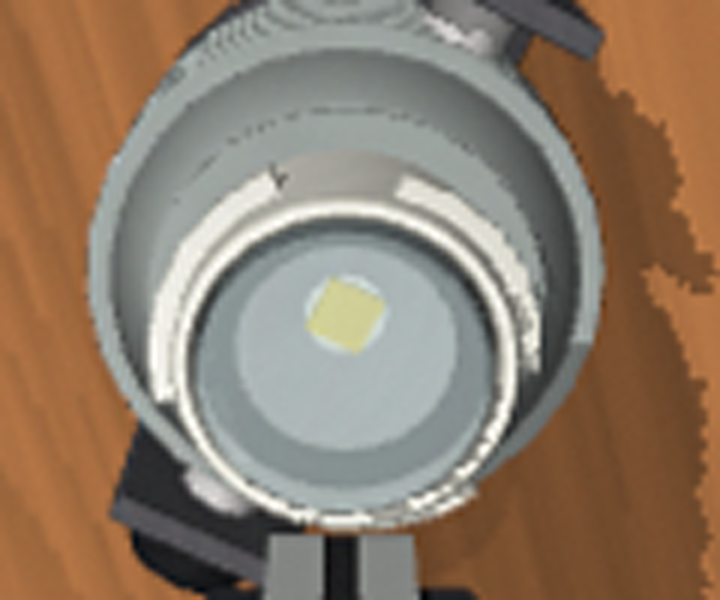

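```bash
cat > ov.py <<'E'
from h import *
import sys
psir,psil=float(sys.argv[1]),float(sys.argv[2])
p,d,c,pos,rot=load("ring75");g=cv2.cvtColor(p,cv2.COLOR_RGB2GRAY)
print("tilt",np.degrees(np.arctan2(rot[1,0],rot[0,0])))
h=fitcirc(g,c,486.5,191.8,19,15.5,1,w=3);print("ring hole",h)
sat=255-cv2.cvtColor(p,cv2.COLOR_RGB2HSV)[...,1]
o=fitcirc(sat,c,h[0],h[1],19,31.5,-1,w=3,arcs=((140,340),));print("outer",o)
t=rot.T@(np.array([h[0],h[1],19])-pos);print("ring in tool",t)
x,y=h[:2]
cur=[(circ(x,y,19,15.5),(0,255,0)),(circ(x,y,19,31.5),(0,0,255))]
for k in range(3):
    a=np.radians(psir+120*k)
    cur.append((np.array([[x+r*np.cos(a),y+r*np.sin(a),21] for r in (16,31)]),(255,0,0)))
overlay("ring75","pics/or75.png",cur,(260,150,380,250))
p,d,c,pos,rot=load("lamp75");g=cv2.cvtColor(p,cv2.COLOR_RGB2GRAY)
b=fitcirc(g,c,505.9,17.2,112,24,-1,w=3);print("rim",b)
b2=fitcirc(g,c,505.9,17.2,112,20.9,1,w=2);print("bore",b2)
x,y=b2[:2]
print("lamp in tool",rot.T@(np.array([x,y,112])-pos))
cur=[(circ(x,y,112,20.9),(0,255,0)),(circ(x,y,112,23.4),(0,0,255))]
for k in range(3):
    e=psil+120*k
    for dz in(0,3):
        A=circ(x,y,0,27,e-20,e-100);A[:,2]=105.8+dz-0.068*np.linspace(0,80,120)
        A=np.vstack([[x+24*np.cos(np.radians(e-20)),y+24*np.sin(np.radians(e-20)),A[0,2]],A,[x+24*np.cos(np.radians(e-100)),y+24*np.sin(np.radians(e-100)),A[-1,2]]])
        cur.append((A,(255,0,255) if dz==0 else (255,255,0)))
overlay("lamp75","pics/ol75.png",cur,(260,150,380,250))
E
python3 ov.py 72 -41
```

```text
tilt 74.8728558886343
ring hole (np.float64(488.15531170292), np.float64(194.2971880386409), np.float64(0.536441104298003), np.float64(0.3539431847248096), np.int64(120))
outer (np.float64(488.4039875523272), np.float64(193.26374058620385), np.float64(-0.20594054277288132), np.float64(0.17464019585465007), np.int64(120))
ring in tool [  3.56934839  -0.84030344 107.06999139]
rim (np.float64(505.05838289707515), np.float64(18.51695977259857), np.float64(0.02439907863334878), np.float64(0.7058293378922947), np.int64(120))
bore (np.float64(505.9727432264704), np.float64(18.51454842662105), np.float64(0.6422003444429274), np.float64(0.15904333866337894), np.int64(101))
lamp in tool [ 1.27386216 -0.2357613  92.94512721]
```

View pics/or75.png

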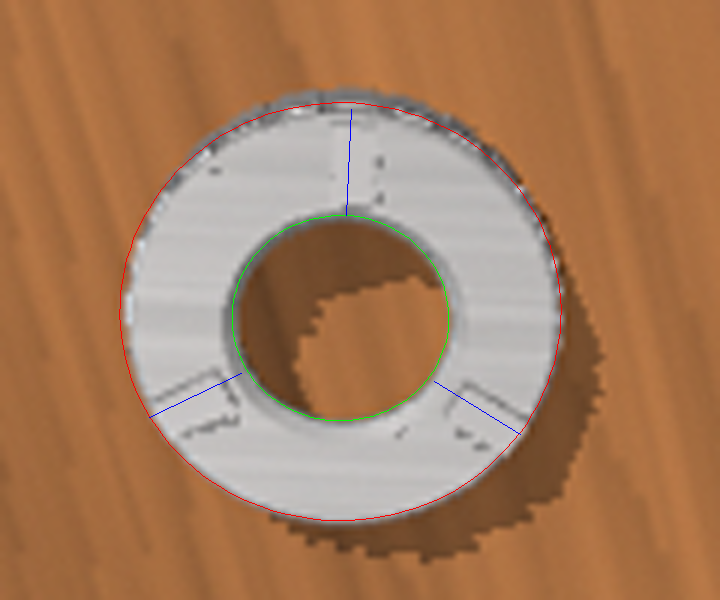

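View pics/ol75.png

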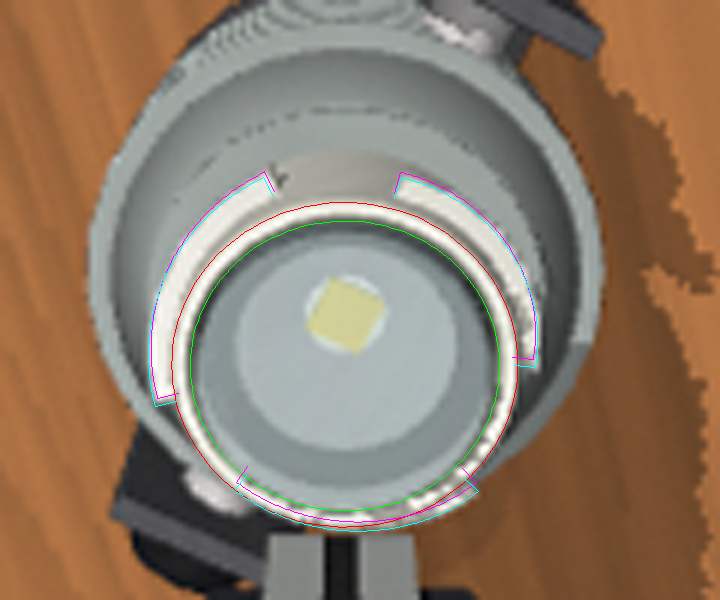

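Run:
```python
from h import *
p,d,c,pos,rot=load("ring75")
# tool-frame candidates
tx,ty=2.6,-0.3
w=pos+rot@np.array([tx,ty,0]);x,y=w[:2];print(x,y)
cur=[(circ(x,y,19,15.5),(0,255,0)),(circ(x,y,19,31.5),(0,0,255)),(circ(x,y,15,15.5),(0,255,255))]
for k in range(3):
    a=np.radians(71.7+120*k)
    for o in(-3.3,3.3):
        cur.append((np.array([[x+r*np.cos(a)-o*np.sin(a),y+r*np.sin(a)+o*np.cos(a),21] for r in (16,31)]),(255,0,0)))
overlay("ring75","pics/or75b.png",cur,(260,150,380,250))
# depth check: ring face height
Y,X=np.mgrid[0:400,0:640]
m,R,C=c
P=np.stack([(X-m[0,2])/m[0,0]*d,(Y-m[1,2])/m[1,1]*d,d],-1)@R.T+C
r=np.hypot(P[...,0]-x,P[...,1]-y)
f=(r<60)&(P[...,2]>12)&(P[...,2]<30)
print("face z",np.median(P[f][:,2]),"centre by bbox/tool",f.sum())
q=(P[f]-pos)@rot;print(q[:,0].min(),q[:,0].max(),q[:,1].min(),q[:,1].max(),(q[:,0].min()+q[:,0].max())/2,(q[:,1].min()+q[:,1].max())/2)
f=(r<60)&(abs(P[...,2])<8);print("bench z",np.median(P[f][:,2]))
p,d,c,pos,rot=load("lamp75");m,R,C=c
P=np.stack([(X-m[0,2])/m[0,0]*d,(Y-m[1,2])/m[1,1]*d,d],-1)@R.T+C
r=np.hypot(P[...,0]-506,P[...,1]-18.5)
print("glass z",np.median(P[r<15][:,2]),"rim z",np.median(P[(r>21.5)&(r<23.3)][:,2]))
```

```text
488.1883228214178 193.2021152130933
face z 19.086857050486913 centre by bbox/tool 3105
-28.17813471445212 34.062804553527364 -31.526570165130604 31.296910447180785 2.942334919537622 -0.11482985897490927
bench z 0.12532602714256313
glass z 229.233664545417 rim z 262.53165844839634
```

View pics/or75b.png

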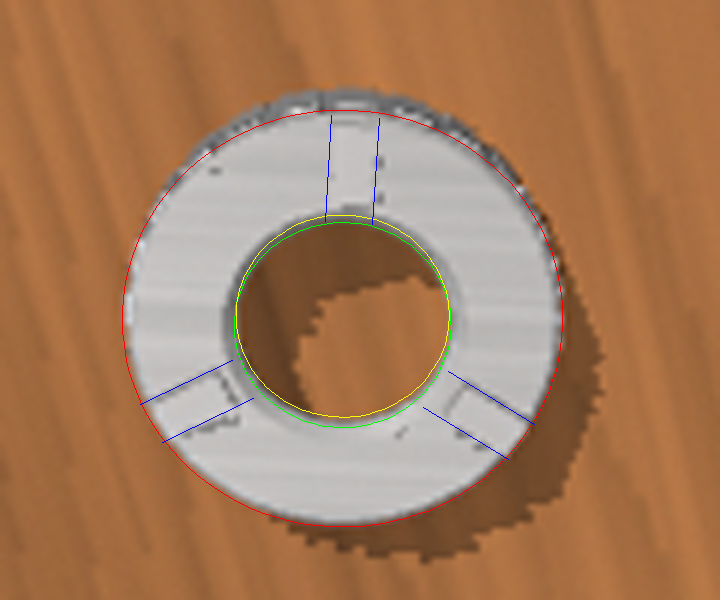

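The corrected overlay fits: ring yaw about 71.5°, centre at tool (2.7, -0.2). I'll grasp it on the flats and lift.

Run:
```python
from h import *
p,d,c,pos,rot=load("ring75")
w=pos+rot@np.array([2.7,1.1,0]);R=Rd(np.radians(71.5));print(w)
cmd=fine([w[0],w[1],60],R,vel=120,n=2);st()
hit=ctrl.move_l([cmd[0],cmd[1],cmd[2]-37],R,vel=50,threshold=6);print(hit);st()
ctrl.gripper_to(58,45);s=st();snap("rg");print(np.degrees(np.arctan2(s["eef_rot"][1,0],s["eef_rot"][0,0])))
q=s["eef_pos"];ctrl.move_l([q[0],q[1],q[2]+130],R,vel=170);ctrl.hold(.1);st();snap("rheld")
```

```text
[489.56590427 192.93330218 126.07312289]
21.87 pos [489.76 192.92  59.99] F [ 0.5 -0.1 -0.6] M [-0.01  0.01 -0.05] w 85.2
False
22.76 pos [489.8  192.94  23.02] F [ 0.5 -0.1  0.7] M [ 0.03 -0.03 -0.01] w 84.8
23.1 pos [490.31 193.09  23.66] F [-0.9  1.   3.8] M [-0.04  0.07  0.03] w 61.8
rg 23.1 [490.31 193.09  23.66] [-0.9  1.   3.8] 61.8
71.50492148306822
24.17 pos [488.89 192.77 151.75] F [-0.9 -0.  -2.1] M [ 0.01 -0.06  0.04] w 61.9
rheld 24.17 [488.89 192.77 151.75] [-0.9 -0.  -2.1] 61.9
```

View pics/rheld.png

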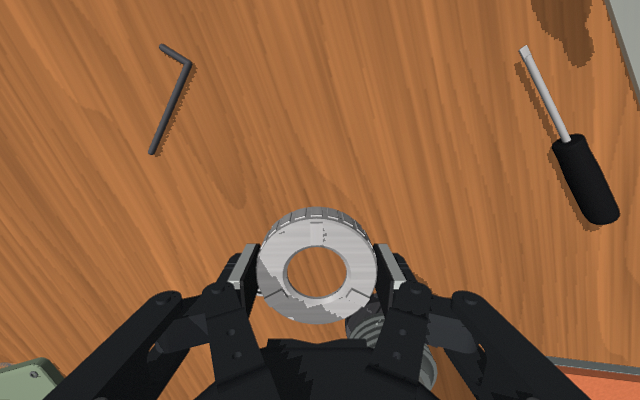

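The ring is held at about (317,272) and a bar points up the image. I'll measure its centre, height and angle in the tool frame.

```bash
cat > rm.py <<'E'
from h import *
def ringtool(n,show=None,psi=None):
    p,d,c,pos,rot=load(n);m,R,C=c
    Y,X=np.mgrid[0:400,0:640]
    P=np.stack([(X-m[0,2])/m[0,0]*d,(Y-m[1,2])/m[1,1]*d,d],-1)@R.T+C
    q=(P-pos)@rot
    r=np.hypot(q[...,0],q[...,1]+1.3)
    f=(r<29)&(r>17.5)&(abs(q[...,2]-4.5)<6)
    zf=np.median(q[f][:,2])
    g=cv2.cvtColor(p,cv2.COLOR_RGB2GRAY)
    o0=pos+rot@np.array([0,-1.3,zf])
    a0=np.degrees(np.arctan2(rot[1,0],rot[0,0]))
    o=fitcirc(g,c,o0[0],o0[1],o0[2],31.3,-1,w=3,arcs=((a0+125,a0+235),))
    # depth-based extents
    big=(np.hypot(q[...,0],q[...,1]+1.3)<38)&(abs(q[...,2]-zf)<1.5)
    ys=q[...,1][big&(abs(q[...,0])<8)];xs=q[...,0][big&(abs(q[...,1]+1.3)<8)]
    # hole
    print("face tool z",zf,"y",ys.min(),ys.max(),(ys.min()+ys.max())/2,"x",xs.min(),xs.max(),(xs.min()+xs.max())/2)
    t=rot.T@(np.array([o[0],o[1],o0[2]])-pos);print("outer arc fit tool",t,o[2:])
    return zf
if __name__=="__main__":
    zf=ringtool("rheld")
    p,d,c,pos,rot=load("rheld")
    for tx,ty,n in((0.1,-1.3,"a"),):
        w=pos+rot@np.array([tx,ty,zf]);x,y,z=w
        cur=[(circ(x,y,z,15.5),(0,255,0)),(circ(x,y,z,31.5),(0,0,255))]
        for k in range(3):
            a=np.radians(71.5+120*k)
            for o in(-3.3,3.3):
                cur.append((np.array([[x+r*np.cos(a)-o*np.sin(a),y+r*np.sin(a)+o*np.cos(a),z+2] for r in (16,31)]),(255,0,0)))
        overlay("rheld",f"pics/orh{n}.png",cur,(245,195,390,330),5)
E
python3 rm.py
```

```text
face tool z 4.436823280328902 y -31.98258448758365 30.49782296719837 -0.7423807601926402 x -31.39712065118367 30.75149073371016 -0.32281495873675503
outer arc fit tool [ 1.39479434 -0.88237605  4.43264765] (np.float64(0.662894237838888), np.float64(0.33594468369828223), np.int64(99))
```

View pics/orha.png

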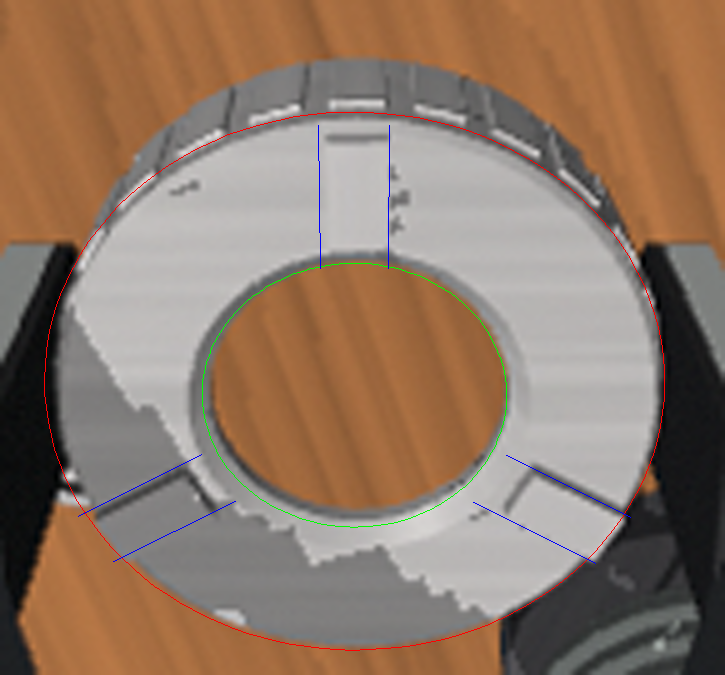

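The held ring is at tool (0.05, -0.9) and its lower edge at tool z 23.4. Glass-in-hand and lamp views agree on a nose centre of (506.05, 18.5). Going over the nose with the lugs on the entries (yaw 79°), then down gently.

```bash
cat >> h.py <<'E'
L=np.array([506.05,18.5]);HO=np.array([0.05,-0.9])
def tcp(yawdeg,z,off=(0,0)):
    R=Rd(np.radians(yawdeg));w=R[:2,:2]@HO
    return np.array([L[0]+off[0]-w[0],L[1]+off[1]-w[1],z]),R
E
python3 - <<'E'
from h import *
t,R=tcp(79,150)
ctrl.move_ptp(t,R)
t[2]=143;cmd=fine(t,R,vel=60,n=2);ctrl.hold(.1);st();snap("rhov");np.save("cmd.npy",cmd-t)
p,d=optics.grab_frame("scene");cv2.imwrite("pics/s2.png",cv2.resize(p[150:240,290:390,::-1],None,fx=6,fy=6,interpolation=2))
E
python3 -c "
import cv2;a=cv2.imread('pics/rhov.png');cv2.imwrite('pics/zrh.png',cv2.resize(a[150:330,230:410],None,fx=3.3,fy=3.3,interpolation=2))"
```

```text
26.12 pos [506.86  18.33 142.92] F [ 0.2 -0.  -2.1] M [0.03 0.   0.05] w 61.7
rhov 26.12 [506.86  18.33 142.92] [ 0.2 -0.  -2.1] 61.7
```

View pics/zrh.png

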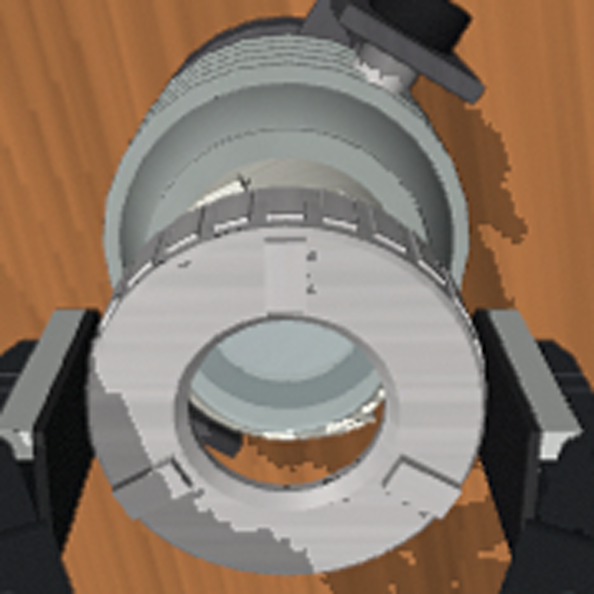

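View pics/s2.png

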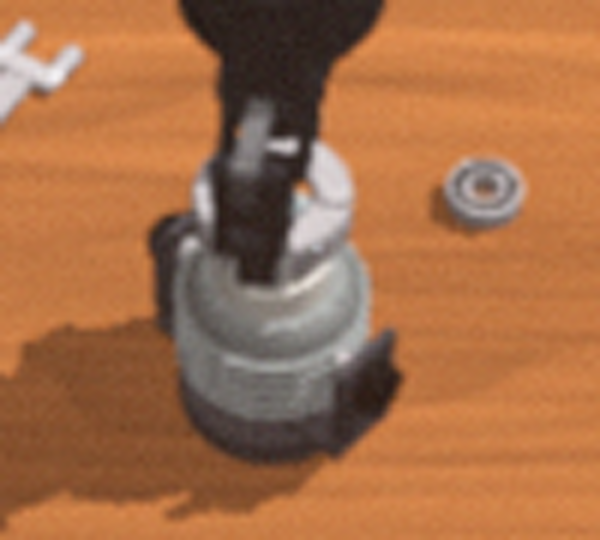

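Run:
```python
from h import *
p,d,c,pos,rot=load("rhov")
x,y=L
w=pos+rot@np.array([0.05,-.9,4.44])
cur=[(circ(x,y,112,20.7),(0,255,0)),(circ(x,y,112,23.5),(0,0,255)),(circ(x,y,115.4,20),(255,0,255)),(circ(w[0],w[1],w[2],31.5),(255,0,0)),(circ(w[0],w[1],w[2],15.5),(255,0,0)),(circ(x,y,80,38.3),(255,255,0))]
overlay("rhov","pics/orhv.png",cur,(240,180,400,320),5)
```

```text
(no output)
```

View pics/orhv.png

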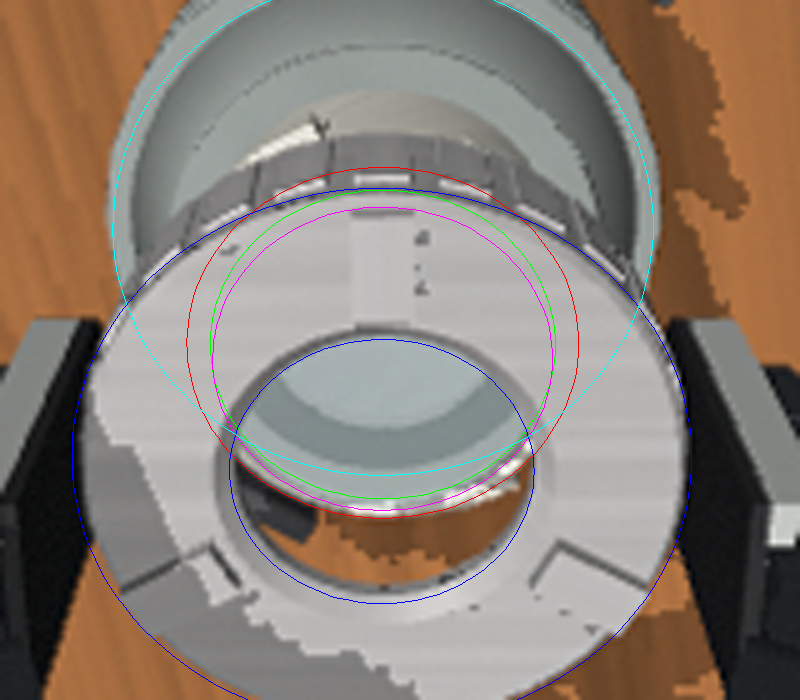

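Run:
```python
from h import *
e=np.load("cmd.npy")
t,R=tcp(79,130);t=t+e
hit=ctrl.move_l(t,R,vel=30,threshold=5);st();print(hit)
if not hit:
    t[2]-=10
    hit=ctrl.move_l(t,R,vel=12,threshold=4);st();print(hit)
    ctrl.hold(.1);s=st();print("edge below rim",112-(s["eef_pos"][2]-23.44))
```

```text
26.8 pos [506.73  18.35 129.69] F [ 0.6 -0.2 -1.9] M [0.04 0.02 0.01] w 62.2
False
27.38 pos [506.89  18.34 123.81] F [-0.5  0.9  3.8] M [-0.03  0.13  0.04] w 61.6
True
27.48 pos [506.91  18.33 123.78] F [-0.7  0.4  4.9] M [ 0.04  0.08 -0.  ] w 61.9
edge below rim 11.657480389250324
```

The ring dropped through the entries onto the glass, with its edge 11.66 mm below the rim, so the bite should be near 46°. Now I'll turn clockwise in steps and watch the pull.

```bash
cat > turn.py <<'E'
from h import *
import json
def step(yaw,zc,off,v=20,h=.1):
    t,R=tcp(yaw,zc,off)
    ctrl.move_l(t,R,vel=v)
    ctrl.hold(h)
    F=[];Z=[];M=[];P=[]
    for i in range(4):
        s=sensors.read_state();F.append(s["force"]);P.append(s["eef_pos"]);M.append(s["wrist_torque"]);
        ctrl.hold(.02)
    r=s["eef_rot"];ya=np.degrees(np.arctan2(r[1,0],r[0,0]))
    F=np.mean(F,0);P=np.mean(P,0)
    print(f"t {s['t']:.2f} cmd {79-yaw:.1f} act {79-ya:.2f} F {F.round(2)} Mz {np.mean(M,0)[2]:.2f} pos {P.round(2)} dpos {(P-t).round(2)} w {s['grip_width']:.1f}")
    return F,P,ya
E
python3 - <<'E'
from turn import *
step(79,123.85,(0,0))
step(74,123.85,(0,0))
step(69,123.85,(0,0))
E
```

```text
t 27.88 cmd 0.0 act 0.00 F [ 0.72 -0.12  1.94] Mz 0.00 pos [507.23  18.24 123.96] dpos [ 0.3  -0.04  0.11] w 62.0
t 28.29 cmd 5.0 act 4.93 F [ 0.59 -0.25  1.52] Mz -0.05 pos [507.02  18.19 123.93] dpos [ 0.12 -0.02  0.08] w 61.6
t 28.71 cmd 10.0 act 9.91 F [ 0.08 -0.02  2.76] Mz -0.04 pos [506.9   18.13 123.9 ] dpos [ 0.03 -0.01  0.05] w 61.7
```

Run:
```python
from turn import *
a=10
F0=None
while a<38:
    a+=5 if a<30 else 2
    F,P,ya=step(79-a,123.85,(0,0))
    if F[2]<-4 or abs(F[:2]).max()>6: print("STOP");break
```

```text
t 29.12 cmd 15.0 act 14.91 F [-0.25 -0.08  2.69] Mz -0.03 pos [506.87  18.06 123.91] dpos [ 0.03 -0.    0.06] w 61.8
t 29.54 cmd 20.0 act 19.91 F [0.88 0.81 3.06] Mz -0.02 pos [506.88  18.08 123.9 ] dpos [0.09 0.09 0.05] w 61.8
t 29.96 cmd 25.0 act 24.91 F [0.63 1.28 2.52] Mz -0.04 pos [506.92  18.04 123.91] dpos [0.18 0.11 0.06] w 61.8
t 30.38 cmd 30.0 act 29.91 F [1.82 1.68 1.92] Mz -0.04 pos [506.9   17.92 123.92] dpos [0.21 0.05 0.07] w 62.2
t 30.79 cmd 32.0 act 31.96 F [2.11 2.57 2.41] Mz -0.01 pos [506.86  17.98 123.92] dpos [0.19 0.13 0.07] w 61.8
t 31.21 cmd 34.0 act 33.97 F [3.14 3.4  1.74] Mz -0.01 pos [506.88  18.   123.92] dpos [0.23 0.17 0.07] w 61.7
t 31.62 cmd 36.0 act 35.99 F [3.79 3.56 1.83] Mz 0.01 pos [506.93  17.99 123.93] dpos [0.3  0.18 0.08] w 61.5
t 32.04 cmd 38.0 act 37.99 F [3.75 3.72 1.59] Mz -0.00 pos [506.97  17.96 123.95] dpos [0.37 0.17 0.1 ] w 61.9
```

Small lateral push toward +x and +y, so I'll shift the centre by about 0.3 mm and continue in 2° steps.

Run:
```python
from turn import *
a=38
step(79-a,123.85,(0.35,0.3))
while a<48:
    a+=1.5
    F,P,ya=step(79-a,123.85,(0.35,0.3))
    if F[2]<-2.5: print("STOP");break
```

```text
t 32.46 cmd 38.0 act 38.00 F [2.49 2.53 2.6 ] Mz -0.01 pos [507.01  17.98 123.94] dpos [ 0.06 -0.1   0.09] w 61.5
t 32.88 cmd 39.5 act 39.48 F [3.15 2.26 2.93] Mz 0.02 pos [507.02  18.01 123.9 ] dpos [ 0.09 -0.07  0.05] w 62.0
t 33.29 cmd 41.0 act 40.98 F [3.14 2.13 2.45] Mz 0.00 pos [507.04  17.99 123.91] dpos [ 0.13 -0.07  0.06] w 61.6
t 33.71 cmd 42.5 act 42.48 F [3.43 2.26 2.7 ] Mz -0.03 pos [507.02  17.99 123.89] dpos [ 0.12 -0.06  0.04] w 61.8
t 34.12 cmd 44.0 act 43.98 F [4.15 2.07 1.54] Mz -0.01 pos [507.01  17.98 123.86] dpos [ 0.13 -0.06  0.01] w 61.7
t 34.54 cmd 45.5 act 45.48 F [5.05 1.46 0.82] Mz -0.00 pos [506.99  18.01 123.81] dpos [ 0.13 -0.01 -0.04] w 61.7
t 34.96 cmd 47.0 act 46.98 F [5.05 1.97 0.67] Mz 0.08 pos [506.99  18.07 123.76] dpos [ 0.16  0.06 -0.09] w 61.8
t 35.38 cmd 48.5 act 48.47 F [ 5.37  2.35 -0.03] Mz 0.10 pos [506.99  18.11 123.69] dpos [ 0.18  0.11 -0.16] w 61.5
```

The hand has been drawn down steadily since about 43.5°: it was flat at 123.90 before that and is at 123.69 at 48.5°. One last degree puts it about 6° past the bite.

Run:
```python
from turn import *
F,P,ya=step(79-49.5,123.75,(0.45,0.35),h=.2)
```

```text
t 35.89 cmd 49.5 act 49.45 F [5.33 1.98 0.32] Mz 0.15 pos [507.05  18.13 123.64] dpos [ 0.15  0.09 -0.11] w 62.0
```

```bash
python3 - <<'E'
from turn import *
ctrl.gripper_to(82);st()
t,R=tcp(29.5,123.7,(.45,.35))
ctrl.move_l([t[0],t[1],150],R,vel=60)
ctrl.move_l([t[0],t[1],230],R,vel=150);ctrl.hold(.15);st();snap("done")
E
python3 -c "
import cv2;a=cv2.imread('pics/done.png');cv2.imwrite('pics/zd.png',cv2.resize(a[140:240,255:375],None,fx=6,fy=6,interpolation=2))"
```

```text
36.25 pos [505.61  17.94 123.  ] F [-0.4 -0.1  0.4] M [ 0.04 -0.    0.  ] w 81.7
37.67 pos [505.8   18.17 228.28] F [-0.3 -0.2  0.8] M [-0.03  0.03  0.05] w 81.9
done 37.67 [505.8   18.17 228.28] [-0.3 -0.2  0.8] 81.9
```

View pics/zd.png

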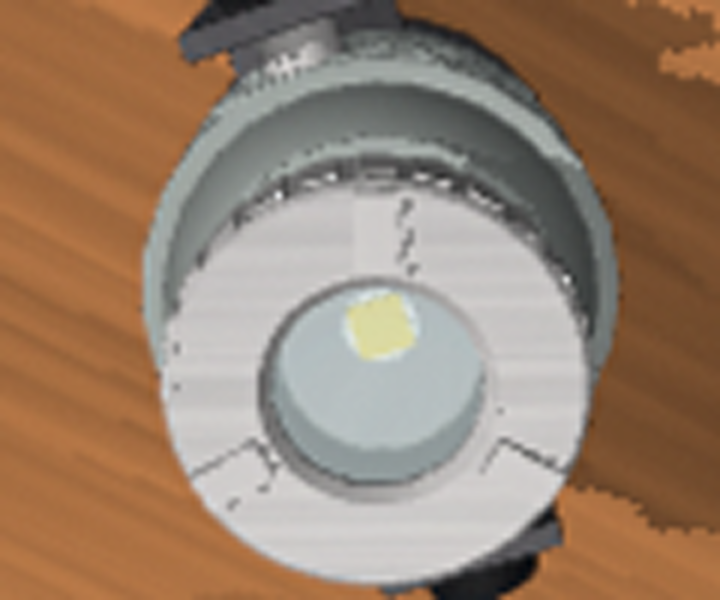

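Run:
```python
from h import *
p,d,c,pos,rot=load("done");m,R,C=c
print("yaw",np.degrees(np.arctan2(rot[1,0],rot[0,0])))
Y,X=np.mgrid[0:400,0:640]
P=np.stack([(X-m[0,2])/m[0,0]*d,(Y-m[1,2])/m[1,1]*d,d],-1)@R.T+C
r=np.hypot(P[...,0]-506.2,P[...,1]-18.6)
f=(r>17)&(r<30)&(abs(P[...,2]-118)<8);Q=P[f]
A=np.c_[Q[:,0]-506.2,Q[:,1]-18.6,np.ones(len(Q))]
k=least_squares(lambda v:A@v-Q[:,2],[0,0,118],loss="soft_l1",f_scale=.5).x
print("face plane",k,"tilt deg",np.degrees(np.hypot(k[0],k[1])),len(Q))
x,y=506.1,18.5;z=119
for a0 in (29.5,):
    cur=[(circ(x,y,z,31.5),(0,0,255)),(circ(x,y,z,15.5),(0,255,0))]
    for j in range(3):
        a=np.radians(a0+120*j)
        for o in(-3.3,3.3):
            cur.append((np.array([[x+r*np.cos(a)-o*np.sin(a),y+r*np.sin(a)+o*np.cos(a),z+2] for r in (16,31)]),(255,0,0)))
    overlay("done","pics/od.png",cur,(255,140,375,240))
```

```text
yaw 29.496302522964605
face plane [-1.26195957e-05  5.89750253e-03  1.19248440e+02] tilt deg 0.33790277840561667 2439
```

View pics/od.png

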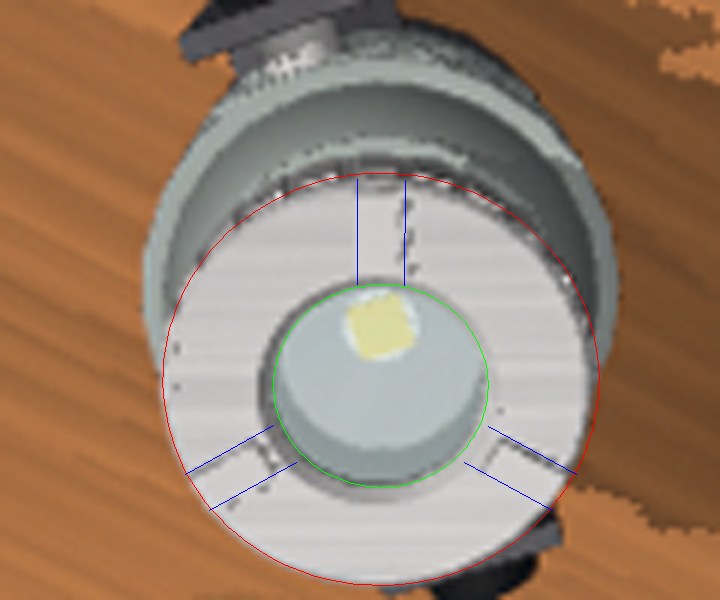

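The ring is flat (0.3° tilt), its face is at about 119.2 mm, and it still points to 29.5° as turned. One last overall look before handing in.

Run:
```python
from h import *
ctrl.move_ptp([480,-150,300],Rd(0));ctrl.hold(.2)
p,d=optics.grab_frame("top");cv2.imwrite("pics/topend.png",p[:,:,::-1])
a=cv2.imread("pics/top0.png").astype(int);print("changed px outside arm",[(int(y),int(x)) for y,x in np.argwhere(np.abs(a-p[:,:,::-1]).max(2)>60)[::150]])
st()
```

```text
changed px outside arm [(169, 526), (189, 475), (193, 408), (195, 399), (197, 464), (200, 500), (203, 461), (207, 355), (209, 404), (211, 422), (213, 412), (215, 377), (216, 426), (217, 534), (219, 378), (220, 392), (221, 403), (222, 407), (223, 410), (224, 413), (225, 415), (226, 404), (227, 397), (228, 393), (229, 390), (230, 394), (231, 420), (232, 433), (233, 449), (234, 465), (236, 224), (237, 244), (238, 374), (239, 390), (240, 417), (241, 443), (242, 467), (244, 375), (245, 411), (246, 454), (248, 388), (249, 432), (251, 376), (252, 438), (254, 399), (255, 466), (257, 454), (259, 456), (262, 358), (264, 422), (266, 440), (269, 369), (272, 363), (275, 360), (277, 459), (280, 349), (282, 351), (284, 354), (286, 359), (288, 359), (290, 355), (292, 346), (294, 430), (296, 473), (299, 420), (301, 456), (304, 348), (305, 431), (306, 440), (307, 600), (309, 336), (310, 440), (311, 628), (313, 396), (314, 432), (315, 436), (316, 589), (317, 583), (318, 564), (319, 572), (320, 631), (322, 348), (322, 620), (323, 566), (324, 561), (325, 562), (326, 621), (327, 626), (328, 612), (329, 577), (330, 607), (331, 629), (333, 329), (334, 368), (335, 471), (337, 342), (338, 385), (340, 338), (341, 393), (343, 336), (344, 379), (345, 414), (347, 331), (348, 374), (349, 426), (351, 376), (352, 417), (353, 465), (355, 347), (356, 381), (357, 423), (359, 384), (361, 343), (362, 420), (364, 384), (366, 353), (368, 298), (369, 358), (370, 401), (372, 288), (373, 306), (374, 321), (375, 361), (377, 271), (378, 305), (379, 343), (380, 404), (382, 307), (383, 356), (385, 271), (386, 314), (387, 358), (389, 287), (390, 337), (391, 382), (393, 358), (395, 271), (396, 311), (397, 340), (398, 369), (399, 633)]
38.74 pos [ 479.97 -148.53  299.11] F [ 0.3  0.  -0.3] M [-0.03  0.01 -0.02] w 82.2
```

View pics/topend.png

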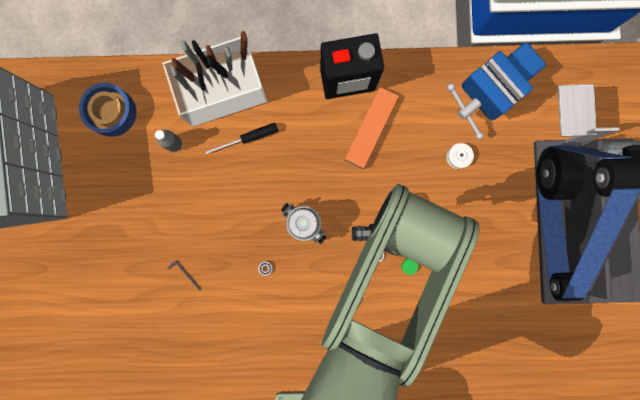

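The top view shows the ring on the lamp at (303,222). The bystanders I can see are where they were; the arm hides the brown disc and most of the spanner. Nothing touches the robot, so I'm handing in.

```bash
python3 -c "
from plant import ctrl
print(ctrl.finish_job())"
```

```text
the job is handed in; nothing more can be done
None
```

The glass is seated in the lamp's nose, the ring is screwed down on it, and I handed the job in at about 39 s.

- **Glass:** it went 4 mm into the bore with no contact. I let go and pressed it with shut fingers at about 8 N until it stopped, standing about 3.4 mm above the rim.
- **Ring:** it dropped through the thread entries onto the glass, its edge 11.7 mm below the rim. I turned it 49.5° clockwise. The hand began to be drawn down at about 43–44°, so the ring is an estimated 5–7° past the bite, roughly 18–25 N on the glass. I did not measure that force directly.
- **Last checks:** the ring lies flat (0.3° tilt), its face is at about 119 mm, and it stayed at the angle I left it after release. The hand is well clear. The bystanders in view have not moved; in that last picture the arm hid the brown disc and most of the spanner.
- **Disagreements:**
  - Geometry alone put the bite at about 45–46°, against the 43–44° I felt. Because I was pressing lightly while turning, the true bite could be as early as 42°. Any of these still falls inside the 3–8° snug range.
  - There was about 5 N of sideways force at the end of the turn, which went away when I opened the gripper.

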